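# Wedge up a nest plate and hold it

### The arm

A 7-joint arm with a two-finger parallel gripper is mounted at the origin on a cart in front of the work surface, level with it; the furniture and walls round the work are solid. World frame = base frame: x ahead of the robot, y to its left, z up, the work surface at z = 0. Lengths are in m, angles in rad, forces in N, time in s.
With the tool pointing down it reaches from about 0.425 to 0.925 m from the base axis. Payload 6.8 kg.
Tool frame: the origin (TCP) lies midway between the tips of the shut fingers; the grasp point (between the pads) lies r.grip_point_offset behind it (r.grip_point_offset is the distance from the TCP to the grasp point, in m); z points along the fingers, y is the direction in which the jaws open and shut (so a half turn about z gives the same grasp; the last joint's range is limited). The gripper opens to 85 mm and grips with 20 to 120 N. Pads are 22 mm wide; open, the fingers measure 114 mm over their backs; the gripper's body (76 mm by 85 mm) begins 54 mm behind the grasp point. The pads swing forward as they close: fully open they stand 13 mm farther back than shut.
Start: joints at [-1.262, 0.477, 0.022, 1.555, -0.011, 1.109, -0.083], TCP at [0.273, 0.617, 0.231] pointing down, gripper open.
Joint ranges: [-2.96, 2.96], [-0.34, 2.1], [-1.41, 1.46], [0.24, 2.44], [-1.37, 4.51], [0.17, 1.92], [-2.96, 2.96]. Speed limits (rad/s): [2.39, 2.39, 3.14, 3.14, 3.14, 3.14, 3.14].

### API

Orientations are given as a rotation vector (axis times angle).
In Python, from bench import r gives the robot as it stands. The module is installed in compiled form; this text tells all that it offers.
- The arm moves only by the tool play_rows, never from a script. Its argument "deltas" is a list of rows, each a list of 3 entries, a list of its own where there are three numbers: the finger opening in mm, from 0 to 85.4, then the shift along the tool's x, y, z in mm, then the turn, a rotation vector about the tool's x, y, z in rad. A call has 1 to 8 rows; each row is the pose to reach, as a shift and turn from the pose measured when the call began, along the tool's axes at that moment; what a row does not reach only later rows make up. A row lasts 1/8 s, in which the tool goes at most 62.5 mm and 10.7 degrees, less where a joint would pass 70% of its speed; a pose out of reach is approached as far as the arm can. A call with a gripper value outside its range is refused whole. The fingers move at their own pace and stop on an object; "squeeze" is the grip in N (left out, the last holds). Time passes only in rows, so rows that repeat a pose let the fingers close. It gives the time, the measured TCP pose, the force and the opening at its end, in the units of the state.
- r.get_obs(): the state, without advancing time (a new reading comes with each control period).
- r.grab_frame(name): name is "scene" or "side" or "wrist"; returns (picture, depth): 480x640x3 uint8, red, green, blue; 480x640 float32, m along the optical axis (not along the pixel's ray), 0 where there is no reading.
- r.camera_model(name): a dict with "mtx" (3x3 intrinsics, pixels), "rvec" (rotation vector, rad) and "tvec" (3), from world to camera coordinates, as OpenCV has them; the wrist camera has in their place "T_tool_cam" (4x4, takes a point from camera to tool coordinates, whose origin is the TCP and whose axes are the flange's). Camera axes: x right, y down, z forward; pixel columns grow to the right and rows downward; lengths in m; the calibration is good to about 2 mm. The wrist camera is an equidistant fisheye: a pixel r from the principal point sees the ray r / f radians off the axis. A picture is of the moment at which its call begins: read the wrist's pose just before it. camera_model takes no time and is no camera call.
- r.hand_in(): hands the job in, once; it reports no verdict.
The state is a dict: "clock": time; "joints": joint angles; "qvel": joint speeds; "tau": joint torques, N m; "tcp_pos": TCP position; "orientation": TCP orientation; "contact_force": force on the tool from outside, world axes, zero at the start; "moment": the same for the moment, N m; "grip_width": finger opening in m.
Only numpy, scipy, OpenCV 4.12 (cv2) and the standard library are available. Lean on these libraries where they do the work, as an engineer would, in place of code of your own. Each camera call takes 0.05 s, during which the arm holds its last target. There are 200 camera calls.

### The job

Take the taller of the two wedges by its grip block and set it down flat on the narrow raised track of the levelling stand, in line with the track and with its thin end towards the hinged plate. Then push it along the track under the plate's front edge until that edge has just lifted off its two rest posts, by about 4 mm and never as much as 8 mm, and finish while still gripping the wedge there with the plate resting on it. Do not touch the plate with the gripper, and leave the flat wedge and the other things on the bench alone.

Things in the scene. Friction and masses are not known exactly. Their poses are not given: they have to be found in the camera images.
- stand: Levelling stand screwed to the bench: dark steel base 285 mm long (x -175 to +110), 130 wide, 10 thick. Origin on the bench surface; x points along the track from its open front end, nearest the robot, to the plate's hinge. Two rest posts, 14 mm thick, at x -32, y +-48 mm carry the plate's front corners, tops 42 mm above the bench.
- track: Narrow raised track: aluminium bar fixed along the middle of the stand, 220 mm long, 22 wide, top 30 mm above the bench. Origin at stand x -65 mm, y 0, at the bar's underside (10 mm above the bench); axes as the stand's. No side guides; narrower than the wedge.
- track_front (a point): Middle of the top edge of the track at its open front end (stand x = -175 mm, z = 30 mm). The plate's front edge is 135 mm further along the track; the track goes on 85 mm beneath the plate.
- plate (a joint): Hinge of the nest plate (aluminium, 120 mm long, 110 wide, 8 thick, about 0.6 kg, two low black rails on top, highest point 56 mm above the bench). 0 = down on its posts; grows as the front edge rises, 0.0333 rad = 4 mm of lift. No spring, its weight keeps it down. Axis at stand x +80, z 46 mm, 120 mm from the edge.
- plate_edge (a point): Middle of the lower front edge of the plate. With the plate down it lies at stand x = -40 mm, 42 mm above the bench, so 12 mm above the track.
- wedge_grip (a point): Centre of the taller wedge's grip block, half-way up. Grey plastic, one piece, about 0.09 kg. Block 32 x 32 mm, 40 high, thin black ribs on top; underside flat, 20 mm below this point. A 30 mm wide taper runs from it along +x to the tip, 106 mm away. Starts flat on the bench, taper pointing roughly to the robot's right (as the flat wedge's); the two may have changed places.
- wedge_tip (a point): Middle of the lower edge of the tall wedge's 3 mm thick tip, on the underside; axes as wedge_grip. d mm behind the tip the taper is 3 + 0.2 d mm thick, up to 21 mm at the block: it meets the plate's edge when the tip is 45 mm past it; each further 5 mm lifts the edge 1 mm (65 mm past: 4 mm). Taper and underside are slick (friction about 0.2).
- wedge: The taller wedge, origin under the centre of its grip block, at the underside; x axis along the taper to the tip.
- shim: The flat wedge: same outline and colour, but its block is 24 mm high and its taper only 3 to 8 mm thick, too thin to reach the plate. Not needed. Origin under the centre of its block.
- mug: White mug, 81 x 117 mm, 97 mm high, a bystander; origin under its centre.
- screwdriver: Screwdriver, 201 mm long, lying on the bench, a bystander; origin at its underside.

How it is judged:
On the way:
1. the tall wedge lies flat on the track, in line with it, its tip no more than 40 mm past the plate's edge, the plate still down (contact force between wedge and track above 0.1 N and z of wedge in the frame of stand below 0.0325 m and z of wedge_tip in the frame of stand between 0.027 and 0.033 m and x of wedge_tip in the frame of stand between -0.1 and 0 m and y of wedge_tip in the frame of stand between -0.012 and 0.012 m and angle between the x axis of wedge and the x axis of stand, either way round below 0.15 rad and value of joint plate below 0.006 rad), for 0.2 s.
At the end, for the whole second after the job is handed in: Plate edge held still 2 to 6.6 mm above its posts (0.0165 to 0.055 rad), resting on the tall wedge, which lies on the track (within 0.15 rad and 12 mm of its line), gripped by the fingers; robot not touching the plate; flat wedge, mug and screwdriver within 20 mm of their starts (value of joint plate between 0.0165 and 0.055 rad and velocity of joint plate between -0.03 and 0.03 rad/s and linear speed of wedge below 0.01 m/s and contact force between wedge and plate above 0.5 N and contact force between wedge and track above 0.3 N and contact force between the fingers and wedge above 1 N and contact force between each of the fingers, the arm and plate below 0.3 N and z of wedge in the frame of stand below 0.034 m and y of wedge_tip in the frame of stand between -0.012 and 0.012 m and angle between the x axis of wedge and the x axis of stand, either way round below 0.15 rad and distance of each of shim, mug, screwdriver from where it was at the start of the episode below 0.02 m); the arm keeps its last pose, push and grip.
It fails at once if the plate's front edge is lifted 8 mm or more (value of joint plate above 0.067 rad).
It fails at once if the gripper or arm pushes on the plate (contact force between any of the fingers, the arm and plate above 1.5 N).
It fails at once if the flat wedge, mug or screwdriver is disturbed (distance of any of shim, mug, screwdriver from where it was at the start of the episode above 0.03 m).
It also fails if it takes over 64 s, if anything falls off the work surface, if the arm or the gripper's body presses on something with over 40 N, if the wrist force passes 120 N, or if a joint passes its speed limit or range.

## Working session

There is one attempt and no reset: what is moved stays moved. The work goes in short steps, Python scripts to look and compute and a tool call to move; the robot and the scene stay as the last step left them, time stands still between calls to the robot, and variables do not carry over. Pictures are saved under pics/ and viewed, about 8 in all and at most 12, crops included, and the job is handed in when it is done.

Besides the shell and the picture viewer there is one more tool, called after ">>>" by a JSON object that holds its "name" and its "arguments", one argument or row to a line. play_rows: Moves the arm, as the interface text tells. Its arguments: {"type":"object","properties":{"deltas":{"type":"array"},"squeeze":{"type":"number"}},"required":["deltas"]}

```bash
mkdir -p pics; cat > h.py <<'E'
import numpy as np, cv2
from bench import r
from scipy.spatial.transform import Rotation as R
def cloud(name):
    o=r.get_obs(); img,d=r.grab_frame(name); m=r.camera_model(name)
    return img,d,m,o
def world(m,d):
    K=m["mtx"];Rm=cv2.Rodrigues(np.array(m["rvec"],float))[0];t=np.array(m["tvec"]).ravel()
    v,u=np.mgrid[:480,:640]
    c=np.stack([(u-K[0][2])/K[0][0]*d,(v-K[1][2])/K[1][1]*d,d],-1)
    return (c-t)@Rm
def cast(m,uv,z):
    K=np.array(m["mtx"]);Rm=cv2.Rodrigues(np.array(m["rvec"],float))[0];t=np.array(m["tvec"]).ravel()
    uv=np.atleast_2d(np.array(uv,float)); ray=np.c_[uv,np.ones(len(uv))]@np.linalg.inv(K).T@Rm
    c=-Rm.T@t; return c+ray*((z-c[2])/ray[:,2])[:,None]
def save(n,img): cv2.imwrite('pics/'+n+'.png',cv2.cvtColor(img,cv2.COLOR_RGB2BGR))
E
python3 - <<'E'
from h import *
o=r.get_obs();print({k:np.round(v,3) for k,v in o.items()},r.grip_point_offset)
for n in("scene","side","wrist"):
    img,d,m,o=cloud(n);save(n+'0',img);np.savez('pics/'+n+'0.npz',img=img,d=d);
    print(n,{k:np.round(v,3).tolist() if not isinstance(v,str) else v for k,v in m.items()})
E
```

```text
{'clock': np.float64(0.0), 'joints': array([-1.262,  0.478,  0.022,  1.556, -0.011,  1.109, -0.083]), 'qvel': array([ 0.   , -0.002,  0.   , -0.   ,  0.001, -0.001,  0.   ]), 'tau': array([-0.0000e+00, -5.9645e+01,  1.6070e+00, -2.8121e+01,  1.2000e-02,
        9.0000e-03,  0.0000e+00]), 'tcp_pos': array([0.273, 0.617, 0.23 ]), 'orientation': array([-6.500e-01, -3.073e+00,  3.000e-03]), 'contact_force': array([-0.363, -0.159,  0.969]), 'moment': array([ 0.012, -0.021,  0.041]), 'grip_width': np.float64(0.086)} 0.0187
scene {'mtx': [[485.486, 0.0, 317.352], [0.0, 485.486, 234.795], [0.0, 0.0, 1.0]], 'rvec': [2.345, -0.822, 0.311], 'tvec': [-0.411, 0.299, 1.015]}
side {'mtx': [[513.287, 0.0, 320.559], [0.0, 513.287, 247.573], [0.0, 0.0, 1.0]], 'rvec': [2.261, -1.427, 0.404], 'tvec': [-0.242, 0.46, 0.891]}
wrist {'mtx': [[371.648, 0.0, 314.413], [0.0, 371.648, 240.072], [0.0, 0.0, 1.0]], 'T_tool_cam': [[-0.0, -0.958, -0.288, 0.071], [1.0, -0.0, -0.001, 0.002], [0.001, -0.288, 0.958, -0.142], [0.0, 0.0, 0.0, 1.0]]}
```

View pics/scene0.png

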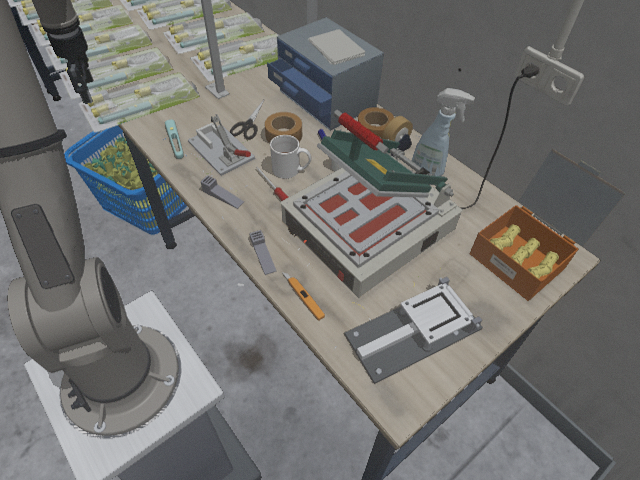

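View pics/side0.png

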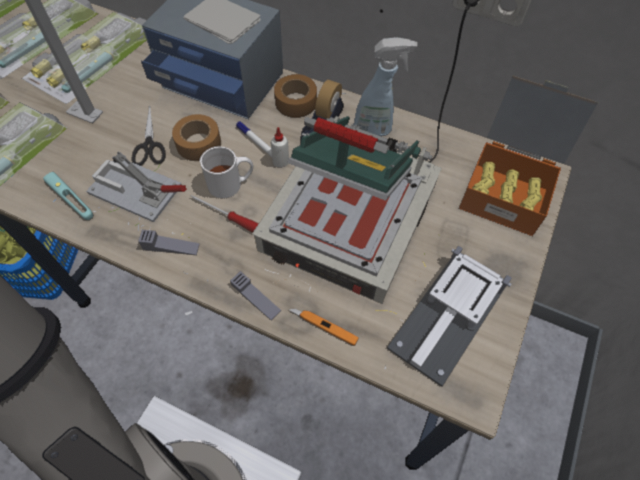

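Both fixed views show two grey wedges: scene (220,192) and (262,252), side (165,243) and (255,297). The stand has its track front near scene (360,353) and side (420,360), with the hinge at scene (470,320). Next I measure from these two views.

```bash
python3 - <<'E'
from h import *
for n,rois in(("scene",dict(w1=(195,170,250,215),w2=(240,225,280,280),st=(340,275,490,385))),("side",dict(w1=(130,222,205,262),w2=(222,265,285,325),st=(385,245,515,385)))):
    z=np.load(f'pics/{n}0.npz');m=r.camera_model(n);W=world(m,z['d']);img=z['img'];g=img.astype(int)
    print(n)
    for k,(a,b,c,d) in rois.items():
        P=W[b:d,a:c].reshape(-1,3);C=g[b:d,a:c].reshape(-1,3);ok=z['d'][b:d,a:c].ravel()>0
        hsv=cv2.cvtColor(img[b:d,a:c],cv2.COLOR_RGB2HSV).reshape(-1,3)
        if k!='st':
            s=ok&(hsv[:,1]<55)&(hsv[:,2]<190)&(P[:,2]>-.02)&(P[:,2]<.08)
            mk=s.reshape(d-b,c-a).astype(np.uint8);nl,l,st,_=cv2.connectedComponentsWithStats(mk);s=(l==1+st[1:,4].argmax()).ravel()
            Q=P[s];c0=Q[:,:2].mean(0);u=np.linalg.svd(Q[:,:2]-c0,full_matrices=False)[2][0]; u*=-np.sign(u[1])
            t=(Q[:,:2]-c0)@u
            top=Q[Q[:,2]>np.percentile(Q[:,2],75)]
            print(k,s.sum(),'c',c0.round(3),'u',u.round(3),'t',np.percentile(t,[1,99]).round(3),'z pct',np.percentile(Q[:,2],[2,25,50,75,90,98]).round(3),'top',top.mean(0).round(3))
            for lo in np.arange(-.07,.07,.02):
                q=Q[(t>lo)&(t<lo+.02)]
                if len(q): print('   ',round(lo,2),len(q),np.percentile(q[:,2],[10,50,95]).round(3))
        else:
            s=ok&(hsv[:,1]<40)&(hsv[:,2]>170)&(P[:,2]>.015)&(P[:,2]<.037)
            mk=s.reshape(d-b,c-a).astype(np.uint8);nl,l,st,_=cv2.connectedComponentsWithStats(mk);s=(l==1+st[1:,4].argmax()).ravel()
            Q=P[s];c0=Q.mean(0);u=np.linalg.svd(Q[:,:2]-c0[:2],full_matrices=False)[2][0]
            t=(Q[:,:2]-c0[:2])@u;w=(Q[:,:2]-c0[:2])@[-u[1],u[0]]
            print('track',s.sum(),c0.round(4),'u',u.round(4),'t',np.percentile(t,[1,99]).round(3),'w',np.percentile(w,[2,98]).round(4))
            s=ok&(hsv[:,1]<60)&(P[:,2]>.0)&(P[:,2]<.075)
            rect=cv2.minAreaRect(P[s][:,:2].astype(np.float32));print('stand rect',rect)
            s=ok&(hsv[:,2]>150)&(P[:,2]>.04)&(P[:,2]<.07);rect=cv2.minAreaRect(P[s][:,:2].astype(np.float32));print('plate',s.sum(),rect,np.median(P[s],0))
    b=W[330:345,470:480] if n=='scene' else W[210:230,100:110]
E
```

```text
scene
w1 2457 c [0.45  0.325] u [-0.368 -0.93 ] t [-0.102  0.089] z pct [-0.001  0.002  0.004  0.007  0.019  0.043] top [0.444 0.325 0.021]
    -0.07 209 [0.    0.003 0.007]
    -0.05 206 [0.001 0.003 0.042]
    -0.03 302 [0.001 0.005 0.044]
    -0.01 370 [0.001 0.006 0.041]
    0.01 311 [0.001 0.004 0.019]
    0.03 326 [0.    0.004 0.014]
    0.05 291 [0.001 0.003 0.009]
    0.07 146 [0.    0.003 0.006]
w2 2127 c [0.416 0.091] u [-0.49  -0.872] t [-0.09   0.085] z pct [-0.003  0.002  0.003  0.006  0.011  0.028] top [0.419 0.09  0.014]
    -0.07 170 [0.    0.003 0.006]
    -0.05 239 [0.001 0.004 0.029]
    -0.03 302 [0.001 0.005 0.028]
    -0.01 256 [0.001 0.004 0.012]
    0.01 263 [0.001 0.004 0.01 ]
    0.03 269 [-0.001  0.003  0.009]
    0.05 245 [-0.001  0.003  0.008]
    0.07 160 [-0.     0.003  0.006]
track 529 [ 0.4811 -0.2908  0.0323] u [-0.9786  0.2056] t [-0.065  0.062] w [-0.01    0.0098]
stand rect ((0.5818124413490295, -0.30596619844436646), (0.2787131369113922, 0.37389877438545227), 51.355567932128906)
plate 2110 ((0.6108440160751343, -0.3174387216567993), (0.1394845992
[... 597 characters left out ...]
 0.005  0.009  0.027] top [0.418 0.089 0.012]
    -0.07 237 [-0.001  0.002  0.005]
    -0.05 456 [0.    0.003 0.028]
    -0.03 652 [-0.     0.003  0.026]
    -0.01 647 [-0.001  0.003  0.01 ]
    0.01 562 [-0.001  0.002  0.009]
    0.03 458 [-0.001  0.003  0.008]
    0.05 319 [0.    0.003 0.007]
    0.07 148 [-0.     0.002  0.005]
track 619 [ 0.4787 -0.2896  0.0319] u [-0.979   0.2039] t [-0.065  0.062] w [-0.0097  0.0097]
stand rect ((0.5720062851905823, -0.3122462332248688), (0.32576945424079895, 0.3113802671432495), 24.470298767089844)
plate 2401 ((0.6096221208572388, -0.31675681471824646), (0.10953975468873978, 0.12821561098098755), 78.22087097167969) [ 0.60368642 -0.31720384  0.05214999]
```

```bash
python3 - <<'E'
import cv2,numpy as np
a=cv2.imread('pics/scene0.png');s=cv2.imread('pics/side0.png')
t=np.hstack([cv2.resize(a[165:285,190:290],(400,480),interpolation=2),cv2.resize(s[215:335,125:225+0],(400,480),interpolation=2)])
b=cv2.imread('pics/side0.png')[215:335,190:290];t[:,400:]=cv2.resize(s[215:335,125:295],(400,480))
cv2.imwrite('pics/crop1.png',t)
E
```

```text
(no output)
```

View pics/crop1.png

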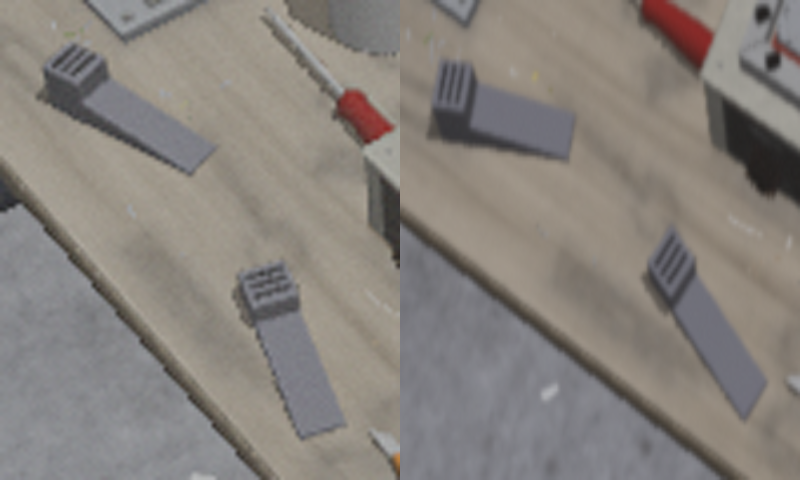

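W1, the far-left wedge at scene (220,192), is the tall one: its top reads 43 mm against 28 mm for the other. The track geometry also agrees between the two views. Next I refine w1 and work out the first move.

```bash
cat >> h.py <<'E'
def go(x,y,z,yaw):
    "shift (mm) and turn in tool axes to reach TCP x,y,z, pointing down with tool x at world yaw"
    o=r.get_obs();R0=R.from_rotvec(o['orientation']);T=R.from_euler('z',yaw)*R.from_euler('x',np.pi)
    s=R0.inv().apply(np.array([x,y,z])-o['tcp_pos'])*1e3
    print('shift',s.round(1),'turn',(R0.inv()*T).as_rotvec().round(4),'toolx',R0.apply([1,0,0]).round(3),'tcp',o['tcp_pos'].round(4))
E
python3 - <<'E'
from h import *
A=[]
for n,(a,b,c,d) in(("scene",(195,170,250,215)),("side",(130,222,205,262))):
    z=np.load(f'pics/{n}0.npz');m=r.camera_model(n);P=world(m,z['d'])[b:d,a:c].reshape(-1,3)
    P=P[np.isfinite(P).all(1)]
    B=P[(P[:,2]>.036)&(P[:,2]<.055)];rc=cv2.minAreaRect(B[:,:2].astype(np.float32));print(n,len(B),np.median(B,0).round(4),((B[:,:2].max(0)+B[:,:2].min(0))/2).round(4),rc)
    T=P[(P[:,2]>.008)&(P[:,2]<.024)];c0=T[:,:2].mean(0);u=np.linalg.svd(T[:,:2]-c0)[2][0];u*=-np.sign(u[1]);print(len(T),c0.round(4),u.round(3),np.degrees(np.arctan2(u[1],u[0])))
go(.43,.36,.2,-np.pi/2)
E
```

```text
scene 117 [0.4287 0.3517 0.0422] [0.4303 0.3537] ((0.4296480119228363, 0.35363927483558655), (0.035870637744665146, 0.033722199499607086), 17.7518367767334)
373 [0.4493 0.3151] [-0.169 -0.986] -99.75273187703577
side 201 [0.4254 0.3537 0.0416] [0.4264 0.3553] ((0.42637425661087036, 0.35491201281547546), (0.03340362012386322, 0.03395170345902443), 20.72117805480957)
517 [0.4404 0.3091] [ 0.434 -0.901] -64.29843185317785
shift [-247.4 -171.2   30.8] turn [-1.0000e-03 -1.3000e-03 -1.9876e+00] toolx [-0.914  0.405 -0.   ] tcp [0.2731 0.6168 0.2306]
```

```bash
python3 - <<'E'
from h import *
go(.428,.354,.17,np.radians(109))
E
```

```text
shift [-248.  -177.5   60.8] turn [-1.300e-03  7.000e-04  8.224e-01] toolx [-0.914  0.405 -0.   ] tcp [0.2731 0.6168 0.2306]
```

>>> {"name": "play_rows", "arguments": {
  "deltas": [
    [85,[-50,-36,10],[0,0,0.16]],
    [85,[-100,-72,20],[0,0,0.32]],
    [85,[-150,-108,40],[0,0,0.48]],
    [85,[-200,-144,50],[0,0,0.64]],
    [85,[-248,-177.5,61],[0,0,0.822]],
    [85,[-248,-177.5,61],[0,0,0.822]],
    [85,[-248,-177.5,61],[0,0,0.822]]
  ]
}}

```text
clock: 1.02
tcp_pos: [0.4277, 0.3544, 0.1698]
orientation: [-1.823, -2.559, 0.002]
contact_force: [-0.1, -0.1, 0.5]
grip_width: 0.0852
```

```bash
cat >> h.py <<'E'
def wproj(m,o,P):
    "world points -> wrist pixels"
    T=np.array(m['T_tool_cam']);R0=R.from_rotvec(o['orientation'])
    t=R0.inv().apply(np.atleast_2d(P)-o['tcp_pos']);c=(t-T[:3,3])@T[:3,:3]
    th=np.arctan2(np.hypot(c[:,0],c[:,1]),c[:,2]);ph=np.arctan2(c[:,1],c[:,0]);K=np.array(m['mtx'])
    return np.c_[K[0,2]+K[0,0]*th*np.cos(ph),K[1,2]+K[1,1]*th*np.sin(ph)]
def wcast(m,o,uv,z):
    "wrist pixels -> world on plane z"
    K=np.array(m['mtx']);T=np.array(m['T_tool_cam']);uv=np.atleast_2d(np.array(uv,float));q=(uv-K[:2,2])/K[0,0]
    th=np.hypot(*q.T);c=np.c_[q*(np.sin(th)/np.maximum(th,1e-9))[:,None],np.cos(th)]
    R0=R.from_rotvec(o['orientation']);ray=R0.apply(c@T[:3,:3].T);p=R0.apply(T[:3,3])+o['tcp_pos']
    return p+ray*((z-p[2])/ray[:,2])[:,None]
E
python3 - <<'E'
from h import *
img,d,m,o=cloud('wrist');np.savez('pics/w1.npz',img=img,d=d,p=o['tcp_pos'],q=o['orientation'])
c=np.array([.428,.354]);u=np.array([np.cos(np.radians(-71)),np.sin(np.radians(-71))]);v=np.array([-u[1],u[0]])
pts=[[*(c+a*.016*u+b*.016*v),.04] for a,b in((1,1),(1,-1),(-1,-1),(-1,1))]+[[*(c+.106*u+b*.015*v),.003] for b in(1,-1)]
uv=wproj(m,o,np.array(pts));print(uv.round());print(wcast(m,o,uv[:1],.04),pts[0])
im=img.copy()
for p in uv: cv2.circle(im,tuple(int(x) for x in p.round()),2,(255,0,0),-1)
save('w1',im);go(.428,.354,.17,np.radians(109))
E
```

```text
[[332. 250.]
 [290. 250.]
 [290. 209.]
 [332. 209.]
 [328. 327.]
 [296. 327.]]
[[0.44833739 0.34408079 0.04      ]] [np.float64(0.4483373876809036), np.float64(0.3440807932617254), 0.04]
shift [-1.4  0.2 -0.1] turn [-0.001   0.0004  0.0027] toolx [-0.328  0.945 -0.   ] tcp [0.4273 0.3552 0.1699]
```

View pics/w1.png

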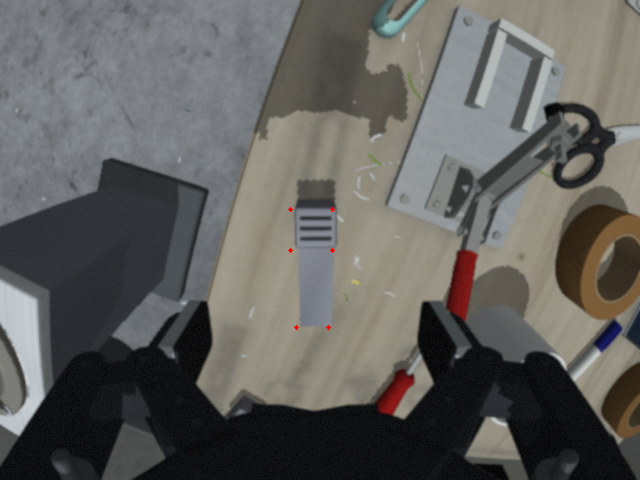

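The wedge shows clearly: block top at (296–336, 206–248), tip at (317,326). That is about 4 mm right of my prediction. The stapler plate's corner at (390,205) is close to the finger swath, so I descend half-open.

```bash
python3 - <<'E'
from h import *
go(.4315,.356,.006,np.radians(109.5))
E
```

```text
shift [ -0.6   4.4 163.9] turn [-0.001   0.0003 -0.006 ] toolx [-0.328  0.945 -0.   ] tcp [0.4273 0.3552 0.1699]
```

>>> {"name": "play_rows", "arguments": {
  "deltas": [
    [58,[-0.6,4.4,0],[0,0,-0.006]],
    [58,[-0.6,4.4,40],[0,0,-0.006]],
    [58,[-0.6,4.4,80],[0,0,-0.006]],
    [58,[-0.6,4.4,120],[0,0,-0.006]],
    [58,[-0.6,4.4,150],[0,0,-0.006]],
    [58,[-0.6,4.4,164],[0,0,-0.006]],
    [58,[-0.6,4.4,164],[0,0,-0.006]]
  ]
}}

```text
clock: 1.95
tcp_pos: [0.4312, 0.3564, 0.0054]
orientation: [-1.811, -2.566, 0.003]
contact_force: [0.3, -0.3, -0.1]
grip_width: 0.058
```

>>> {"name": "play_rows", "arguments": {
  "deltas": [
    [20,[0,0,0],[0,0,0]],
    [20,[0,0,0],[0,0,0]],
    [20,[0,0,0],[0,0,0]],
    [20,[0,0,0],[0,0,0]],
    [20,[0,0,0],[0,0,0]],
    [20,[0,0,0],[0,0,0]]
  ],
  "squeeze": 50
}}

```text
clock: 2.7
tcp_pos: [0.4319, 0.3574, 0.0068]
orientation: [-1.811, -2.566, -0.001]
contact_force: [-0.4, 0.4, 6.8]
grip_width: 0.0315
```

>>> {"name": "play_rows", "arguments": {
  "deltas": [
    [20,[0,0,-30],[0,0,0]],
    [20,[0,0,-80],[0,0,0]],
    [20,[0,0,-130],[0,0,0]],
    [20,[0,0,-180],[0,0,0]],
    [20,[0,0,-200],[0,0,0]],
    [20,[0,0,-200],[0,0,0]]
  ]
}}

```text
clock: 3.45
tcp_pos: [0.4326, 0.3578, 0.2087]
orientation: [-1.811, -2.566, -0.007]
contact_force: [0.3, -0.5, -1.5]
grip_width: 0.0314
```

```bash
python3 - <<'E'
from h import *
F=np.array([.4139,-.2764]);s=np.array([.979,-.2047])
print(r.get_obs()['grip_width'],r.get_obs()['contact_force'])
p=F+s*(-.02);print(p)
go(*p,.20,np.radians(168.2)+np.radians(.5))
img,d,m,o=cloud('wrist');save('w2',img)
E
```

```text
0.03139883699303992 [ 0.3483339  -0.54058678 -1.45721557]
[ 0.39432  -0.272306]
shift [-580.9 -247.2    6.1] turn [ 4.800e-03 -8.000e-04 -1.032e+00] toolx [-0.335  0.942  0.003] tcp [0.4326 0.3578 0.2087]
```

View pics/w2.png

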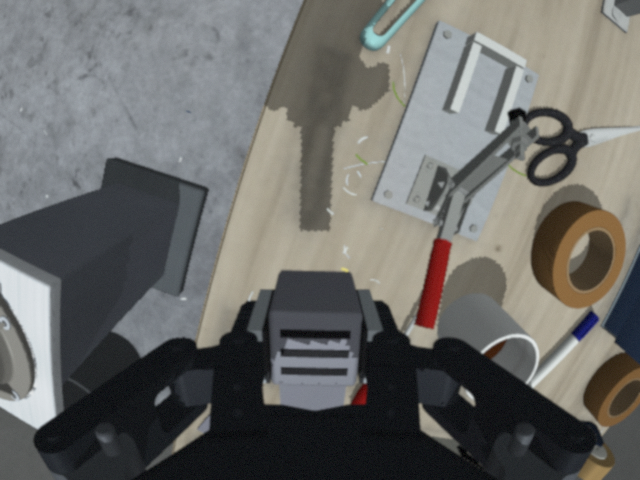

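The wedge sits square in the jaws, with its block at (275–360, 275–380). Before carrying it across I check the height of things along the path.

```bash
python3 - <<'E'
from h import *
z=np.load('pics/scene0.npz');W=world(r.camera_model('scene'),z['d'])
for x0 in(.4,.45,.5,.55,.6,.65):
    print(x0,[float(np.percentile(W[(W[...,0]>x0)&(W[...,0]<x0+.05)&(W[...,1]>y)&(W[...,1]<y+.1)&(z['d']>0)][:,2],99.5).round(3)) for y in(-.3,-.2,-.1,0,.1,.2)])
E
```

```text
0.4 [0.035, 0.019, 0.02, 0.013, 0.029, 0.017]
0.45 [0.036, 0.007, 0.007, 0.062, 0.008, 0.017]
0.5 [0.035, 0.11, 0.109, 0.11, 0.095, 0.008]
0.55 [0.06, 0.291, 0.317, 0.292, 0.106, 0.026]
0.6 [0.062, 0.302, 0.372, 0.372, 0.106, 0.102]
0.65 [0.061, 0.28, 0.262, 0.283, 0.107, 0.101]
```

>>> {"name": "play_rows", "arguments": {
  "deltas": [
    [20,[-50,-10,-20],[0,0,-0.08]],
    [20,[-103,-20,-40],[0,0,-0.17]],
    [20,[-156,-30,-40],[0,0,-0.26]],
    [20,[-209,-40,-40],[0,0,-0.35]],
    [20,[-262,-50,-40],[0,0,-0.44]],
    [20,[-315,-62,-40],[0,0,-0.53]],
    [20,[-365,-96,-40],[0,0,-0.63]],
    [20,[-365,-96,-40],[0,0,-0.63]]
  ]
}}

```text
clock: 4.5
tcp_pos: [0.4612, -0.0239, 0.2448]
orientation: [-0.938, -2.995, 0.001]
contact_force: [0.3, 1.4, -1.6]
grip_width: 0.0314
```

```bash
python3 - <<'E'
from h import *
go(.3943,-.2723,.20,np.radians(168.7))
E
```

```text
shift [ -86.8 -242.1   44.9] turn [-0.001  -0.003  -0.4096] toolx [-0.821  0.57   0.003] tcp [ 0.4612 -0.0239  0.2448]
```

The press behind the device is tall (about 0.3 m at x > 0.55), so I swing along its robot side and turn only at the end.

>>> {"name": "play_rows", "arguments": {
  "deltas": [
    [20,[-5,-43,0],[0,0,0]],
    [20,[-10,-86,0],[0,0,0]],
    [20,[-28,-134,0],[0,0,-0.05]],
    [20,[-46,-182,0],[0,0,-0.1]],
    [20,[-67,-215,15],[0,0,-0.22]],
    [20,[-86.8,-242,30],[0,0,-0.33]],
    [20,[-86.8,-242,45],[0,0,-0.41]],
    [20,[-86.8,-242,45],[0,0,-0.41]]
  ]
}}

```text
clock: 5.5
tcp_pos: [0.3933, -0.271, 0.1979]
orientation: [-0.309, -3.118, -0.001]
contact_force: [-0.2, 0.3, -1.3]
grip_width: 0.0315
```

```bash
python3 - <<'E'
from h import *
F=np.array([.4139,-.2764]);s=np.array([.979,-.2047]);n=np.array([.2047,.979])
img,d,m,o=cloud('wrist')
pts=[[*(F+s*a+n*b),z] for a,b,z in((0,.011,.03),(0,-.011,.03),(.135,.011,.03),(.135,-.011,.03),(.135,.055,.050),(.135,-.055,.050),(.0,.065,.01),(0,-.065,.01))]
uv=wproj(m,o,np.array(pts));print(uv.round());im=img.copy()
for p in uv: cv2.circle(im,tuple(int(x) for x in p.round()),2,(255,0,0),-1)
save('w3',im);np.savez('pics/w3.npz',img=img,p=o['tcp_pos'],q=o['orientation'])
go(*(F+s*.019),.045,np.radians(168.7))
E
```

```text
[[324. 241.]
 [299. 240.]
 [322. 368.]
 [300. 368.]
 [367. 380.]
 [254. 379.]
 [382. 235.]
 [242. 234.]]
shift [-40.5  -1.4 153.6] turn [-0.0001 -0.0061 -0.0008] toolx [-0.98   0.197  0.006] tcp [ 0.3939 -0.2712  0.1988]
```

View pics/w3.png

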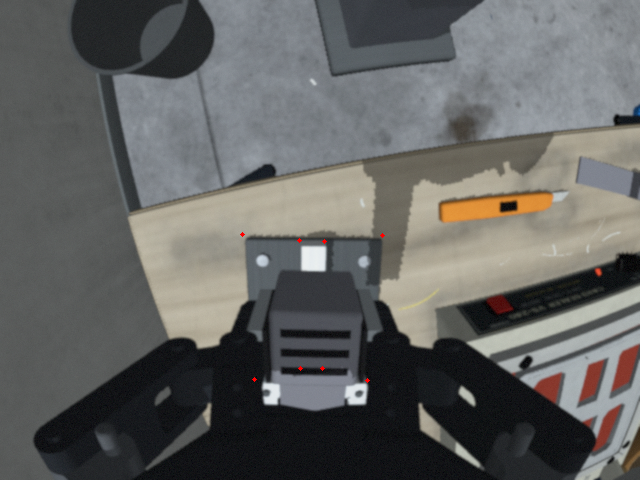

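The track front shows at (301–326,246), with the base's front corners at (247,238) and (384,238). That is within 2–5 px of the projection. I lower to just above the track and compare wedge with track in the fixed views.

>>> {"name": "play_rows", "arguments": {
  "deltas": [
    [20,[-20,-0.7,30],[0,-0.006,0]],
    [20,[-40.5,-1.4,70],[0,-0.006,0]],
    [20,[-40.5,-1.4,110],[0,-0.006,0]],
    [20,[-40.5,-1.4,135],[0,-0.006,0]],
    [20,[-40.5,-1.4,139],[0,-0.006,0]],
    [20,[-40.5,-1.4,139],[0,-0.006,0]]
  ]
}}

```text
clock: 6.3
tcp_pos: [0.4333, -0.2802, 0.0604]
orientation: [0.31, 3.125, -0.0]
contact_force: [0.0, -0.6, -0.3]
grip_width: 0.0313
```

```bash
python3 - <<'E'
from h import *
o=r.get_obs();print(o['tcp_pos'],o['contact_force'])
a,d,m,_=cloud('scene');b,d2,m2,_=cloud('side')
np.savez('pics/s4.npz',a=a,d=d,b=b,d2=d2)
save('s4',np.hstack([cv2.resize(a[260:390,330:490],(400,325),interpolation=2),cv2.resize(b[240:370,380:540],(400,325),interpolation=2)]))
E
```

```text
[ 0.43330776 -0.28018944  0.06036008] [ 0.03126967 -0.57149621 -0.25327107]
```

View pics/s4.png

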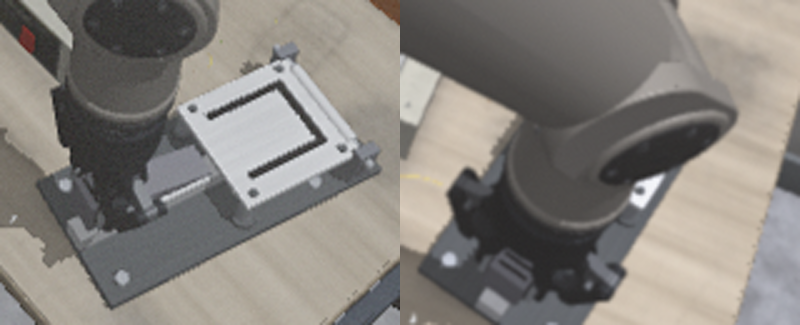

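```bash
python3 - <<'E'
from h import *
F=np.array([.4139,-.2764]);s=np.array([.979,-.2047]);n=np.array([.2047,.979]);z=np.load('pics/s4.npz')
for nm,I,D in(('scene',z['a'],z['d']),('side',z['b'],z['d2'])):
    W=world(r.camera_model(nm),D);A=(W[...,:2]-F)@s;B=(W[...,:2]-F)@n;Z=W[...,2];hs=cv2.cvtColor(I,cv2.COLOR_RGB2HSV)
    ok=(D>0)&(abs(B)<.04)
    for lo in np.arange(-.01,.14,.01):
        k=ok&(A>lo)&(A<lo+.01)
        t=k&(Z>.052)&(Z<.085)&(hs[...,2]>75)&(hs[...,2]<150)
        w=k&(Z>.022)&(Z<.038)&(hs[...,2]>150)
        f=lambda q:(q.sum(),)+tuple(np.percentile(B[q],[3,97]).round(4)*1e3)+(Z[q].mean().round(4),) if q.sum()>5 else '-'
        print(nm,round(lo,2),'taper',f(t),'track',f(w))
E
```

```text
scene -0.01 taper - track -
scene 0.0 taper (np.int64(44), np.float64(-15.6), np.float64(14.5), np.float64(0.0706)) track -
scene 0.01 taper (np.int64(18), np.float64(-30.0), np.float64(5.1000000000000005), np.float64(0.0728)) track -
scene 0.02 taper - track -
scene 0.03 taper - track -
scene 0.04 taper - track -
scene 0.05 taper - track -
scene 0.06 taper (np.int64(13), np.float64(-15.4), np.float64(-3.7), np.float64(0.071)) track -
scene 0.07 taper (np.int64(50), np.float64(-16.0), np.float64(8.4), np.float64(0.0684)) track -
scene 0.08 taper (np.int64(64), np.float64(-16.0), np.float64(12.9), np.float64(0.0668)) track -
scene 0.09 taper (np.int64(61), np.float64(-16.1), np.float64(13.0), np.float64(0.0652)) track (np.int64(12), np.float64(-11.4), np.float64(-7.6), np.float64(0.0315))
scene 0.1 taper (np.int64(59), np.float64(-16.2), np.float64(13.299999999999999), np.float64(0.0635)) track (np.int64(10), np.float64(-10.9), np.float64(-6.8), np.float64(0.0308))
scene 0.11 taper (np.int64(60), np.float64(-16.0), np.float64(11.9), np.float64(0.0614)) track (np.int64(10), np.float64(
[... 271 characters left out ...]
- track -
side -0.01 taper - track -
side 0.0 taper (np.int64(77), np.float64(-20.8), np.float64(21.6), np.float64(0.0711)) track (np.int64(33), np.float64(-7.7), np.float64(9.0), np.float64(0.0321))
side 0.01 taper (np.int64(6), np.float64(-28.8), np.float64(-16.2), np.float64(0.0718)) track (np.int64(13), np.float64(-8.3), np.float64(7.7), np.float64(0.0313))
side 0.02 taper - track -
side 0.03 taper - track -
side 0.04 taper - track -
side 0.05 taper - track -
side 0.06 taper - track -
side 0.07 taper - track -
side 0.08 taper - track -
side 0.09 taper - track -
side 0.1 taper - track -
side 0.11 taper - track -
side 0.12 taper - track -
side 0.13 taper - track -
side 0.14 taper - track -
```

The taper sits within about 1 mm of the track's centreline and is parallel to it, with its tip about 6 mm before the plate edge. I lower it onto the track.

>>> {"name": "play_rows", "arguments": {
  "deltas": [
    [20,[0,1,10],[0,0,0]],
    [20,[0,1,18],[0,0,0]],
    [20,[0,1,22],[0,0,0]],
    [20,[0,1,23],[0,0,0]],
    [20,[0,1,23.5],[0,0,0]],
    [20,[0,1,23.5],[0,0,0]]
  ]
}}

```text
clock: 7.15
tcp_pos: [0.4339, -0.2797, 0.0375]
orientation: [0.311, 3.124, -0.001]
contact_force: [0.1, -0.2, -0.7]
grip_width: 0.0311
```

>>> {"name": "play_rows", "arguments": {
  "deltas": [
    [20,[0,0,0.5],[0,0,0]],
    [20,[0,0,1],[0,0,0]],
    [20,[0,0,1.5],[0,0,0]],
    [20,[0,0,1.5],[0,0,0]]
  ]
}}

```text
clock: 7.65
tcp_pos: [0.4341, -0.2798, 0.0367]
orientation: [0.311, 3.123, -0.0]
contact_force: [-1.8, 2.6, 8.4]
grip_width: 0.0315
```

Contact is made at the expected height. I take the plate's baseline tilt, then start pushing.

```bash
cat >> h.py <<'E'
def plate(tag):
    F=np.array([.4139,-.2764]);s=np.array([.979,-.2047]);n=np.array([.2047,.979])
    out=[]
    for _ in range(3):
        I,D,m,o=cloud('scene');W=world(m,D);A=(W[...,:2]-F)@s;B=(W[...,:2]-F)@n
        k=(D>0)&(A>.14)&(A<.25)&(abs(B)<.053)&(W[...,2]>.04)&(W[...,2]<.075)&(I.min(-1)>130)
        X=np.c_[A[k]-.135,B[k],np.ones(k.sum())];z=W[k][:,2]
        w=np.ones(len(z),bool)
        for _ in range(4):
            c=np.linalg.lstsq(X[w],z[w],rcond=None)[0];e=abs(X@c-z);w=e<max(.0015,2*np.median(e))
        out.append(np.r_[c,w.sum()])
    print(tag,'slope,lat,edge z',np.mean(out,0).round(5),'sd',np.std(out,0).round(5),'F',r.get_obs()['contact_force'].round(2),'tcp',r.get_obs()['tcp_pos'].round(4));save(tag,I);return I
E
python3 -c "
from h import *
plate('p0')"
```

```text
p0 slope,lat,edge z [1.840e-03 1.240e-03 5.240e-02 1.454e+03] sd [1.210000e-03 1.290000e-03 7.000000e-05 1.576917e+01] F [-2.1   2.03  9.23] tcp [ 0.4341 -0.2798  0.0368]
```

>>> {"name": "play_rows", "arguments": {
  "deltas": [
    [20,[-4,0,-0.3],[0,0,0]],
    [20,[-9,0,-0.3],[0,0,0]],
    [20,[-14,0,-0.3],[0,0,0]],
    [20,[-20,-0.1,-0.3],[0,0,0]],
    [20,[-26,-0.2,-0.3],[0,0,0]],
    [20,[-32,-0.2,-0.3],[0,0,0]],
    [20,[-38,-0.3,-0.3],[0,0,0]],
    [20,[-38,-0.3,-0.3],[0,0,0]]
  ]
}}

```text
clock: 8.8
tcp_pos: [0.4719, -0.2877, 0.0372]
orientation: [0.31, 3.123, -0.001]
contact_force: [0.6, 0.4, -1.2]
grip_width: 0.0311
```

```bash
python3 -c "
from h import *
I=plate('p1');save('p1c',cv2.resize(I[260:390,330:490],(640,520),interpolation=2))"
```

```text
p1 slope,lat,edge z [3.640e-03 2.340e-03 5.232e-02 1.393e+03] sd [1.350000e-03 1.310000e-03 8.000000e-05 2.192411e+01] F [ 1.09 -0.2  -1.13] tcp [ 0.471  -0.2875  0.0371]
```

View pics/p1c.png

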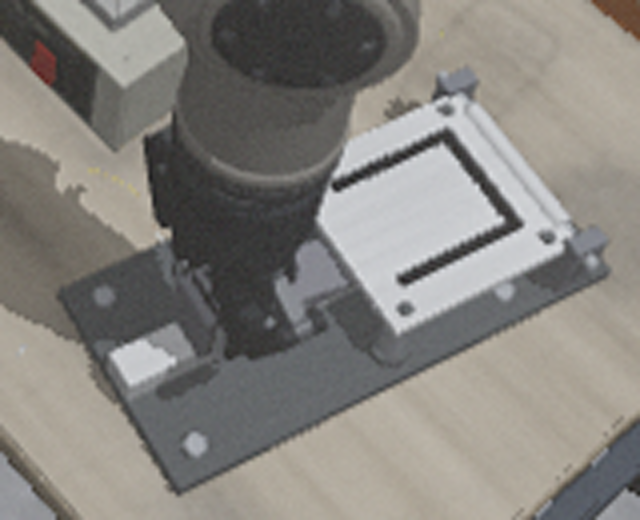

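The wedge has entered under the edge at crop (330,300) and the plate is still down. I press lightly again and advance further.

>>> {"name": "play_rows", "arguments": {
  "deltas": [
    [20,[-1,0,0.4],[0,0,0]],
    [20,[-5,0,0.4],[0,0,0]],
    [20,[-9,0,0.4],[0,0,0]],
    [20,[-13,-0.1,0.4],[0,0,0]],
    [20,[-17,-0.1,0.4],[0,0,0]],
    [20,[-21,-0.2,0.4],[0,0,0]],
    [20,[-24,-0.2,0.4],[0,0,0]],
    [20,[-24,-0.2,0.4],[0,0,0]]
  ]
}}

```text
clock: 9.95
tcp_pos: [0.4935, -0.2925, 0.0368]
orientation: [0.312, 3.125, 0.001]
contact_force: [-5.5, 1.7, 6.8]
grip_width: 0.0317
```

```bash
python3 -c "
from h import *
I=plate('p2')"
```

```text
p2 slope,lat,edge z [-6.49000000e-03  1.66000000e-03  5.33700000e-02  1.24933333e+03] sd [3.050000e-03 2.410000e-03 2.000000e-04 1.922383e+01] F [-4.54  0.86  6.66] tcp [ 0.4935 -0.2925  0.0368]
```

Lift is about 1 mm from both the edge height and the slope. I advance another 11 mm.

>>> {"name": "play_rows", "arguments": {
  "deltas": [
    [20,[-3,0,0],[0,0,0]],
    [20,[-6,0,0],[0,0,0]],
    [20,[-9,-0.1,0],[0,0,0]],
    [20,[-11,-0.1,0],[0,0,0]],
    [20,[-11,-0.1,0],[0,0,0]],
    [20,[-11,-0.1,0],[0,0,0]]
  ]
}}

```text
clock: 10.85
tcp_pos: [0.5032, -0.2949, 0.0368]
orientation: [-0.313, -3.125, -0.001]
contact_force: [-4.8, 1.5, 5.0]
grip_width: 0.0315
```

```bash
python3 -c "
from h import *
I=plate('p3')"
```

```text
p3 slope,lat,edge z [-2.32700000e-02  2.37000000e-03  5.55100000e-02  1.12166667e+03] sd [1.840000e-03 1.870000e-03 1.200000e-04 2.439034e+01] F [-4.83  1.81  5.48] tcp [ 0.5032 -0.2949  0.0368]
```

>>> {"name": "play_rows", "arguments": {
  "deltas": [
    [20,[-2,0,0],[0,0,0]],
    [20,[-4.5,0,0],[0,0,0]],
    [20,[-4.5,0,0],[0,0,0]],
    [20,[-4.5,0,0],[0,0,0]],
    [20,[-4.5,0,0],[0,0,0]]
  ]
}}

```text
clock: 11.62
tcp_pos: [0.5067, -0.2959, 0.0368]
orientation: [-0.314, -3.124, -0.002]
contact_force: [-5.1, 0.9, 5.0]
grip_width: 0.0316
```

```bash
python3 -c "
from h import *
I=plate('p4');F=np.array([.4139,-.2764]);s=np.array([.979,-.2047])
o=r.get_obs();d=o['tcp_pos'][:2]-F;print('A',d@s,'lat',d@[.2047,.979],o['qvel'].round(4),o['grip_width'])
save('p4c',cv2.resize(I[260:390,330:490],(640,520),interpolation=2))"
```

```text
p4 slope,lat,edge z [-3.088e-02  3.820e-03  5.639e-02  1.053e+03] sd [1.080000e-03 9.600000e-04 3.000000e-05 1.512173e+01] F [-4.69 -0.03  4.7 ] tcp [ 0.5067 -0.2959  0.0368]
A 0.09479961474138501 lat -0.00011995636636726212 [-0.0009 -0.001  -0.0001  0.0011 -0.0003 -0.     -0.0005] 0.031419895955091565
```

View pics/p4c.png

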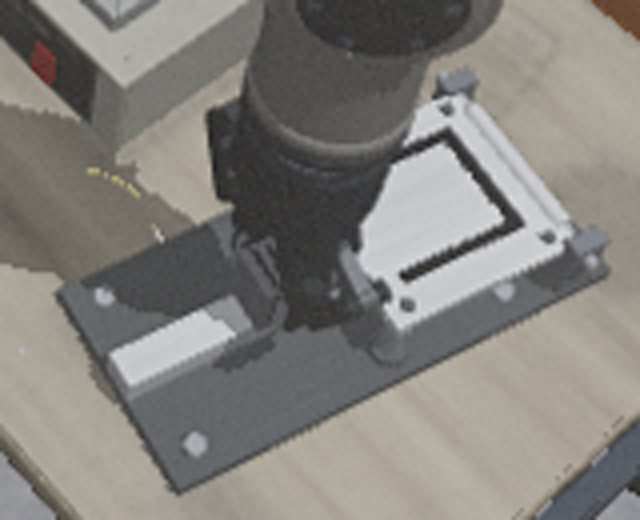

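Two measures agree on about 4 mm of lift: edge +4.0 mm, slope change 0.0327 rad. The arm is at rest, still gripping, and the contact force is steady. I hand it in.

```bash
python3 -c "
from h import *
print(r.hand_in(),r.get_obs()['contact_force'])"
```

```text
the job is handed in; nothing more can be done
the job is handed in; nothing more can be done
```

The tall wedge is on the track with its taper under the plate's front edge, holding that edge about 4 mm above the posts. The gripper still holds it. I handed the job in at about 12 s on the clock; no verdict is reported.

- **Pick and place:** I gripped the wedge by its block, carried it round the robot side of the press and set it on the track. Its tip was then about 6 mm before the plate edge and the plate was still down.
- **Push:** I pushed it under the edge in four steps and measured the plate after each one.
- **Plate lift:** in the last check the edge was up 4.0 mm and the plate's slope had changed by 0.0327 rad (3.9 mm), so the two measurements agree.
- **Grip and alignment:** the tool was on the track line to within about 1 mm and about 0.5°, the grip opening was 31.4 mm, and the arm was still with a steady contact force of 5 N downwards.
- **Push resistance:** it was about 5 N, more than the roughly 3 N I expected from friction. It did not grow over the last steps, and by the known sizes the fingers are nearly 30 mm from the plate, so I took it as friction.
- **Camera mismatch:** the wrist camera and the fixed cameras disagreed by 2 to 5 mm. I aligned the wedge to the track by comparing the two directly in the scene view.
- **Not checked:** I did not re-measure the flat wedge, mug or screwdriver at the end. During the carry the wedge's tip passed close to the tall press, with no contact force seen.

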